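# Lock a sample vial in the hold-down with its quarter-turn lever

## Robot

A 6-joint arm with a two-finger parallel gripper is mounted at the origin on a cart in front of the work surface, level with it; the furniture and walls round the work are solid. World frame = base frame: x ahead of the robot, y to its left, z up, the work surface at z = 0. Lengths are in m, angles in rad, forces in N, time in s.
With the tool pointing down it reaches from about 0.35 to 0.775 m from the base axis. Payload 7.3 kg.
Tool frame: the origin (TCP) lies between the finger pads; the fingertips stand 8 mm ahead of it and the grasp point (between the pads) lies 11 mm behind it (robot.nose_length is the distance from the TCP to the fingertips, in m); z points along the fingers, y is the line along which they close (so a half turn about z gives the same grasp; the last joint's range is limited). The gripper opens to 92 mm and grips with 3 to 60 N. Pads are 19 mm wide; open, the fingers measure 130 mm over their backs; the gripper's body (75 mm by 190 mm) begins 47 mm behind the grasp point.
Start: joints at [1.147, 0.342, 1.524, -0, 1.275, -0.146], TCP at [0.144, 0.505, 0.202] pointing down, gripper open.
Joint ranges: [-2.53, 2.53], [-0.77, 2.02], [0.04, 2.7], [-1, 4.14], [0.28, 2.66], [-3.11, 3.11]. Speed limits (rad/s): [2.57, 2.57, 3.14, 3.14, 3.14, 3.14].

## Interface

Orientations are given as [roll, pitch, yaw] about the fixed x, y, z axes, in that order (R = Rz(yaw) Ry(pitch) Rx(roll)).
In Python, from cell import robot gives the robot as it stands. The module is installed in compiled form; this text tells all that it offers.
- The arm moves only by the shell command python3 -m jog 'ROWS' [FORCE]. ROWS is JSON, a list that holds one entry, the list of rows, each a list of 5 numbers: the gripper's target within -1 to 1 (fully open at 1, half-way at 0, shut at -1), then the shift along the tool's x, y, z in m, then the turn about the tool's z in rad. A call has 1 to 5 rows; each row is the pose to reach, as a shift and turn from the pose commanded when the call began, along the tool's axes at that moment; what a row does not reach only later rows make up. A row lasts 1/12 s, in which the tool goes at most 41.7 mm and 7.16 degrees, less where a joint would pass 70% of its speed; a pose out of reach is approached as far as the arm can. A call with a gripper value outside its range is refused whole. The fingers move at their own pace and stop on an object; FORCE is the grip in N (left out, the last holds). Time passes only in rows, so rows that repeat a pose let the fingers close. It gives the time, the measured TCP pose, the force, the opening and the grip force at its end, in the units of the state.
- robot.observe(): the state, without advancing time (a new reading comes with each control period).
- robot.read_camera(name): name is "side" or "top"; returns the picture (400x640x3 uint8, red, green, blue); there is no depth.
- robot.camera_model(name): a dict with "camera_matrix" (3x3 intrinsics, pixels), "dist_coeffs" ([k1, k2, p1, p2, k3] as OpenCV has them; the pictures are not rectified), "position" and "attitude" of the camera in the world. Camera axes: x right, y down, z forward; pixel columns grow to the right and rows downward; lengths in m; the calibration is good to about 2 mm. A picture is of the moment at which its call begins. camera_model takes no time and is no camera call.
- robot.hand_in(): hands the job in; it is judged then, once.
The state is a dict: "time": time; "qpos": joint angles; "qvel": joint speeds; "joint_efforts": joint torques, N m; "tool_pos": TCP position; "tool_rot": TCP orientation; "contact_force": force on the tool from outside, world axes, zero at the start; "torque": the same for the moment, N m; "opening": finger opening in m; "grip_force": force on a finger pad.
Only numpy, scipy, OpenCV 4.12 (cv2) and the standard library are available. Lean on these libraries where they do the work, as an engineer would, in place of code of your own. Each camera call takes 0.05 s, during which the arm holds its last target. There are 200 camera calls.

## Task

Stand the capped sample vial upright and fully home in the round nest of the hold-down clamp and let go of it. Then push the black lever handle through its quarter turn until it meets the end stop (the steel keeper then lies over the vial's cap), bear against the stop with about 14 N for a good half second without ever putting more than 25 N on the lever, and leave it there. Do not knock the vial hard in the nest, and leave the two empty vials and the loose cap alone.

Things in the scene. Friction and masses are not known exactly. Their poses are not given: they have to be found in the camera images.
- sample_vial: The task's vial: the only one with a cap; clear glass body 46 mm in diameter with brown soil inside, white ribbed cap 44 mm in diameter from 67 to 90 mm above its foot; 90 mm tall in all, about 0.11 kg. Origin: centre of its underside, z along its axis upward. Stands on the worktop.
- clamp: Fixed hold-down clamp, turned a little either way. Origin: on the worktop (z = 0) below the nest's centre; z up. Base plate 8 mm thick, x -50 to 50, y -55 to 150 mm in its frame. Nest: grey block 76 x 76 mm, top at z = 45 mm, with a round bore of 49 mm, chamfered 3 mm, down to the plate: a seated vial's foot is at z = 8 mm, its cap's top at z = 98 mm.
- pivot (a point): Point on the lever's vertical pivot axis, at the handle's mid-height (z = 107 mm), at x = 0, y = +80 mm in the clamp's frame; axes as the clamp's. Post 26 mm, hub 30 mm in diameter, hub top z = 114 mm. A 10 mm steel stop pin, top z = 112 mm, stands 36 mm from the axis, 20 degrees beyond the closed handle. Black handle: level bar, 40 to 90 mm from the axis, 18 mm wide, z 100 to 114 mm.
- lever (a joint): Lever angle from open, rad, clockwise seen from above; starts 0 to 0.3; 1.571 = hard end stop. At 0 the handle points along the clamp's -x (keeper +x), at 1.571 along +y (keeper over the nest), but the stop collar is hand-set: all this is turned by up to 0.1 rad either way, not told. Dry friction: 5 N at mid-handle; stays where left. Keeper: 14 mm bar, 80 mm long, 30 mm round end, z 103 to 111 mm.
- vial_1: Bystander: empty uncapped clear glass vial, 46 mm diameter, 82 mm tall. Origin: centre of its underside.
- vial_2: Bystander: empty uncapped clear glass vial, 46 mm diameter, 82 mm tall. Origin: centre of its underside.
- loose_cap: Bystander: loose white screw cap, 44 mm diameter, 23 mm tall, lying on the worktop. Origin: centre of its underside.

How it is judged:
On the way, in this order (a step that is already met when the one before it is completed fails the run):
1. the sample vial stands fully home in the nest, let go, while the lever is still open (under 0.6 rad) (horizontal distance between sample_vial and clamp below 0.005 m and z of sample_vial in the frame of clamp below 0.0105 m and angle between sample_vial's own z axis and vertical below 0.06 rad and contact force between sample_vial and the fingers below 0.2 N and value of joint lever below 0.6 rad), for 0.2 s.
2. the lever is at its end stop (beyond 1.53 rad) and the fingers bear on the handle with more than 9 N for 0.3 s (value of joint lever above 1.53 rad and contact force between lever and the fingers above 9 N), for 0.3 s.
At the end, for the whole second after the job is handed in: The lever rests at its end stop (beyond 1.53 rad of 1.571), nothing touches its handle, and the sample vial stands at rest in the nest: within 5 mm of its centre, its foot no more than 2.5 mm above the nest's floor (8 mm above the worktop), tilted less than 0.06 rad (horizontal distance between sample_vial and clamp below 0.005 m and z of sample_vial in the frame of clamp below 0.0105 m and angle between sample_vial's own z axis and vertical below 0.06 rad and value of joint lever above 1.53 rad and contact force between lever and anything else below 0.2 N and linear speed of sample_vial below 0.01 m/s).
It fails at once if the lever pushed with more than 25 N (contact force between lever and anything else above 25 N).
It fails at once if the vial knocked against the clamp or the keeper with more than 25 N (contact force between sample_vial and clamp above 25 N).
It fails at once if an empty vial moved more than 30 mm or tipped (distance of vial_1 from where it was at the start of the episode above 0.03 m or angle between vial_1's own z axis and vertical above 0.4 rad).
It fails at once if an empty vial moved more than 30 mm or tipped (distance of vial_2 from where it was at the start of the episode above 0.03 m or angle between vial_2's own z axis and vertical above 0.4 rad).
It fails at once if the loose cap moved more than 30 mm or tipped (distance of loose_cap from where it was at the start of the episode above 0.03 m or angle between loose_cap's own z axis and vertical above 0.4 rad).
It also fails if it takes over 64 s, if anything falls off the work surface, if the arm or the gripper's body presses on something with over 40 N, if the wrist force passes 120 N, or if a joint passes its speed limit or range.

## Working session

There is one attempt and no reset: what is moved stays moved. The work goes in short steps, Python scripts to look and compute and a shell command to move; the robot and the scene stay as the last step left them, time stands still between calls to the robot, and variables do not carry over. Pictures are saved under pics/ and viewed, at most 10 in all, crops included, and the job is handed in when it is done.

```bash
mkdir -p pics; cat > h.py <<'E'
import numpy as np, cv2
from scipy.spatial.transform import Rotation as R
from cell import robot
def cam(n):
    m=robot.camera_model(n); return m
def rot(m):
    a=np.array(m["attitude"],float)
    return a if a.shape==(3,3) else R.from_euler('xyz',a).as_matrix()
def ray(n,uv):
    m=cam(n); p=cv2.undistortPoints(np.array([[uv]],float),np.array(m["camera_matrix"],float),np.array(m["dist_coeffs"],float))[0,0]
    return np.array(m["position"],float), rot(m)@np.array([p[0],p[1],1.])
def onplane(n,uv,z):
    o,d=ray(n,uv); return o+d*(z-o[2])/d[2]
def proj(n,P):
    m=cam(n); r=rot(m).T; t=-r@np.array(m["position"],float)
    return cv2.projectPoints(np.array(P,float).reshape(-1,3),cv2.Rodrigues(r)[0],t,np.array(m["camera_matrix"],float),np.array(m["dist_coeffs"],float))[0].reshape(-1,2)
def snap(n,f):
    im=robot.read_camera(n); cv2.imwrite('pics/'+f,im[:,:,::-1]); return im
E
python3 - <<'E'
from h import *
for n in("top","side"):
    snap(n,n+"0.png"); print(cam(n))
print(robot.observe())
E
```

```text
{'camera_matrix': array([[431.21267379,   0.        , 317.22348022],
       [  0.        , 431.21267379, 200.51162557],
       [  0.        ,   0.        ,   1.        ]]), 'dist_coeffs': array([-0.03884418,  0.        ,  0.        ,  0.        ,  0.        ]), 'position': array([ 0.27284516, -0.08076529,  1.44310781]), 'attitude': array([-2.9738103 ,  0.00387562, -1.57240692])}
{'camera_matrix': array([[414.65689178,   0.        , 320.94555314],
       [  0.        , 414.65689178, 198.61360021],
       [  0.        ,   0.        ,   1.        ]]), 'dist_coeffs': array([-0.07809476,  0.        ,  0.        ,  0.        ,  0.        ]), 'position': array([ 0.44832808, -1.01056178,  0.5998399 ]), 'attitude': array([-2.05318708,  0.01216838, -0.06702496])}
{'time': 0.1, 'qpos': array([ 1.14697832e+00,  3.42662274e-01,  1.52494081e+00,  2.98387657e-05,
        1.27537607e+00, -1.45997230e-01]), 'qvel': array([-6.06213310e-04, -2.10448547e-03, -2.15388967e-03,  8.39256188e-04,
        5.75478105e-05, -1.55452190e-03]), 'joint_efforts': array([ 1.93827822e-03, -4.32003057e+01, -2.44695801e+01,  7.20284041e-02,
        5.27072826e-02, -3.15952730e-05]), 'tool_pos': array([0.14378909, 0.50451166, 0.20100294]), 'tool_rot': array([-3.14022505e+00, -2.29937514e-04,  2.86376302e+00]), 'contact_force': array([-0.13588032, -0.7576624 , -0.12190442]), 'torque': array([ 0.00835391,  0.02376559, -0.00425447]), 'grip_force': 0.0, 'opening': 0.09176372136389552}
```

View pics/top0.png

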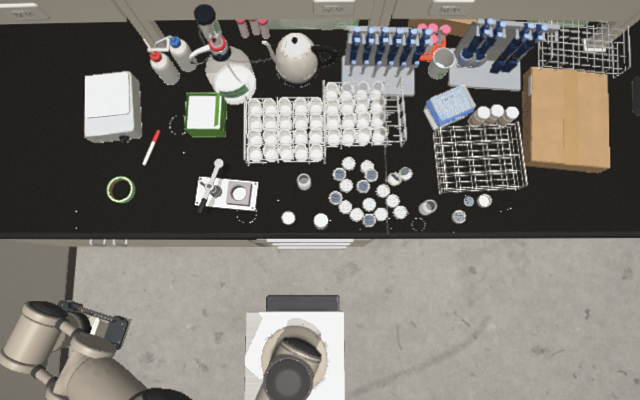

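View pics/side0.png

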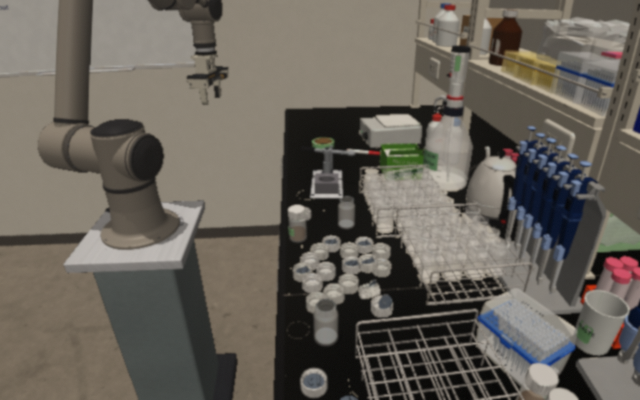

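The top view shows the clamp near (228,193) and cap candidates at (288,217) and (320,220). There are empty vials at (304,181) and (428,207). The side view shows the capped vial near (299,222). I'll zoom in on both.

```bash
python3 - <<'E'
import cv2,numpy as np
a=cv2.imread('pics/top0.png')[145:240,180:340]; a=cv2.resize(a,None,fx=5,fy=5,interpolation=cv2.INTER_CUBIC); cv2.imwrite('pics/t1.png',a)
a=cv2.imread('pics/side0.png')[125:255,270:400]; a=cv2.resize(a,None,fx=4.5,fy=4.5,interpolation=cv2.INTER_CUBIC); cv2.imwrite('pics/s1.png',a)
from h import *
for uv,z in [((288,217),.09),((320,220),.02),((320,220),.09),((304,181),.08),((240,194),.045),((211,189),.107)]:print(uv,z,onplane("top",uv,z).round(3), proj("side",onplane("top",uv,z)).round(0))
E
```

```text
(288, 217) 0.09 [0.449 0.017 0.09 ] [[299. 190.]]
(320, 220) 0.02 [ 0.448 -0.085  0.02 ] [[300. 231.]]
(320, 220) 0.09 [ 0.44  -0.085  0.09 ] [[296. 208.]]
(304, 181) 0.08 [ 0.568 -0.033  0.08 ] [[343. 200.]]
(240, 194) 0.045 [0.532 0.179 0.045] [[324. 179.]]
(211, 189) 0.107 [0.537 0.26  0.107] [[324. 151.]]
```

View pics/t1.png

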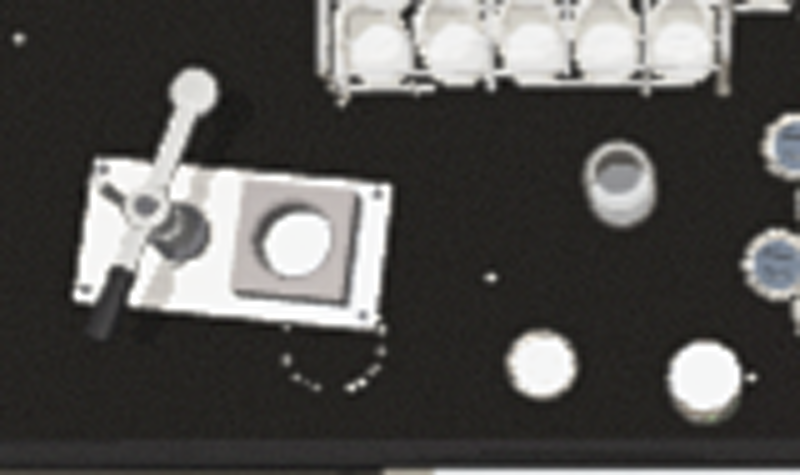

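View pics/s1.png

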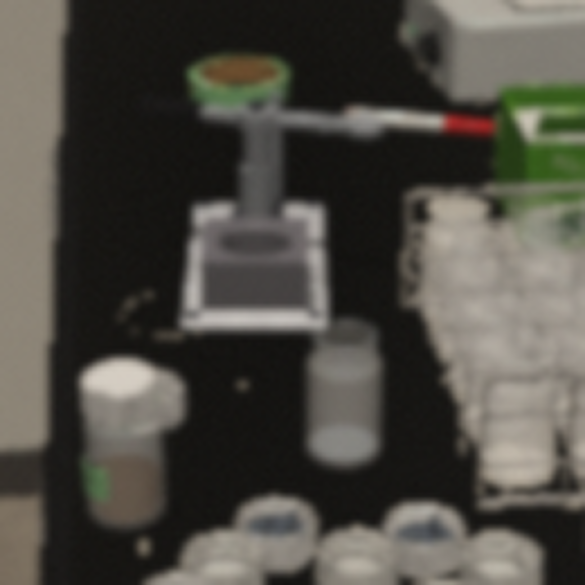

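The vial with soil is the one at top (320,220). The loose cap is at (288,217). In the top crop, the handle (105,305) points down and to the left, and the keeper tip (192,90) points up. Next I'll get sub-pixel positions.

```bash
cat > meas.py <<'E'
from h import *
def ctr(mask,lo,hi):
    n,l,s,c=cv2.connectedComponentsWithStats(mask.astype(np.uint8)); return [(c[i].round(2),s[i][:5]) for i in range(1,n) if lo<s[i][4]<hi]
E
python3 - <<'E'
from meas import *
im=cv2.imread('pics/top0.png'); hsv=cv2.cvtColor(im,cv2.COLOR_BGR2HSV); g=im.min(2)
def sub(u0,v0,u1,v1,m):
    k=np.zeros(m.shape,bool);k[v0:v1,u0:u1]=1;return m&k
cap=sub(308,205,335,235,g>210); print('cap',ctr(cap,20,400))
lc=sub(278,205,300,232,g>150); print('loose',ctr(lc,20,400))
# plate + clamp: whole non-black blob excl lever -> corners via line fits; nest block grey
nest=sub(225,178,256,206,(hsv[:,:,1]>8)&(g>90)&(g<200)); print('nestgrey',ctr(nest,20,2000))
bore=sub(230,183,250,203,g>215); print('bore white',ctr(bore,10,800))
kt=sub(210,155,226,172,g>120); print('ktip',ctr(kt,10,400))
hd=im.copy()
# corners from crop
cr=lambda x,y:((x+.5)/5-.5+180,(y+.5)/5-.5+145)
C=[onplane("top",cr(*p),.008) for p in [(97,158),(390,185),(380,328),(75,300)]]
C=np.array(C); print('plate',C.round(4).tolist())
a=(C[0]+C[3])/2-(C[1]+C[2])/2; print('y-axis ang',np.arctan2(a[1],a[0])-np.pi/2, np.linalg.norm(a))
b=(C[0]+C[1])/2-(C[2]+C[3])/2; print('x-axis ang',np.arctan2(b[1],b[0]), np.linalg.norm(b))
cen=C.mean(0); th=np.mean([np.arctan2(a[1],a[0])-np.pi/2,np.arctan2(b[1],b[0])])
o=cen-0.0475*np.array([-np.sin(th),np.cos(th),0]); print('origin from plate',o)
N=np.array([onplane("top",cr(*p),.045) for p in [(243,182),(359,192),(345,302),(233,293)]]);print('nest top',N.round(4).tolist(),N.mean(0))
for nm,p,z in [('hub',(147,205),.114),('ktip',(193,90),.111),('handle end',(103,335),.107),('handle start',(122,268),.107)]: print(nm,onplane("top",cr(*p),z).round(4))
E
```

```text
cap [(array([320.66, 219.84]), array([314, 214,  14,  13, 139], dtype=int32))]
loose [(array([287.95, 217.47]), array([282, 212,  13,  12, 128], dtype=int32))]
nestgrey [(array([238.04, 192.85]), array([226, 181,  26,  24, 342], dtype=int32))]
bore white [(array([239.27, 193.32]), array([233, 188,  13,  12, 124], dtype=int32))]
ktip [(array([217.59, 164.41]), array([213, 159,  10,  13,  88], dtype=int32))]
plate [[0.6012, 0.3289, 0.008], [0.5817, 0.1273, 0.008], [0.4833, 0.132, 0.008], [0.5028, 0.3395, 0.008]]
y-axis ang -0.09518309886657139 0.205439516459083
x-axis ang -0.07710228601587371 0.09869136443084178
origin from plate [0.53818317 0.18458608 0.008     ]
nest top [[0.5761, 0.2199, 0.045], [0.5691, 0.1425, 0.045], [0.4952, 0.1499, 0.045], [0.5014, 0.2241, 0.045]] [0.53542489 0.18410538 0.045     ]
hub [0.5465 0.2655 0.114 ]
ktip [0.6219 0.2398 0.111 ]
handle end [0.4647 0.2917 0.107 ]
handle start [0.5074 0.2815 0.107 ]
```

```bash
cat >> h.py <<'E'
def go(x,y,z,yaw):
    s=robot.observe(); M=R.from_euler('xyz',s["tool_rot"]).as_matrix()
    d=M.T@(np.array([x,y,z])-s["tool_pos"]); t=-(yaw-s["tool_rot"][2]); t=(t+np.pi)%(2*np.pi)-np.pi
    print('t',round(s["time"],2),'shift',d.round(4),'turn',round(t,3),'rows',np.linalg.norm(d)/.0417,abs(t)/.125,'F',s["contact_force"].round(1),'op',round(s["opening"],4),'grip',s["grip_force"],s["tool_pos"].round(4))
E
python3 -c "
from h import *
go(.39,.22,.2,2.2)"
```

```text
t 0.1 shift [-0.3148 -0.2061  0.0012] turn 0.664 rows 9.022897721153214 5.310104123703823 F [-0.1 -0.8 -0.1] op 0.0918 grip 0.0 [0.1438 0.5045 0.201 ]
```

```bash
python3 -m jog '[[[1,-0.035,-0.023,0,0.07],[1,-0.07,-0.046,0,0.14],[1,-0.1,-0.066,0,0.22],[1,-0.13,-0.085,0,0.3],[1,-0.16,-0.105,0,0.36]]]'
python3 -c "
from h import *
go(.39,.22,.2,2.1);go(.44,-.087,.2,1.48)"
```

```text
time: 0.52
tool_pos: [0.2696, 0.3586, 0.2014]
tool_rot: [-3.141, -0.0, 2.5]
contact_force: [1.2, -0.4, 1.4]
opening: 0.092
grip_force: 0.0
t 0.52 shift [-0.1793 -0.039   0.0014] turn 0.4 rows 4.401505336700029 3.201288017966583 F [ 1.2 -0.4  1.4] op 0.092 grip 0.0 [0.2696 0.3586 0.2014]
t 0.52 shift [-0.4031 -0.2551  0.0015] turn 1.02 rows 11.4393638114053 8.161288017966584 F [ 1.2 -0.4  1.4] op 0.092 grip 0.0 [0.2696 0.3586 0.2014]
```

```bash
python3 -m jog '[[[1,-0.034,-0.007,0,0.08],[1,-0.07,-0.015,0,0.16],[1,-0.11,-0.023,0,0.24],[1,-0.145,-0.031,0,0.32],[1,-0.179,-0.039,0,0.4]]]' >/dev/null
python3 -c "
from h import *
go(.44,-.087,.2,1.48)"
```

```text
t 0.93 shift [-0.2904 -0.1123  0.0015] turn 0.619 rows 7.465646337502556 4.955911074212736 F [-0.1  0.2  0.5] op 0.0917 grip 0.0 [0.3905 0.2203 0.2015]
```

```bash
python3 -m jog '[[[1,-0.038,-0.015,0,0.1],[1,-0.075,-0.03,0,0.2],[1,-0.113,-0.044,0,0.32],[1,-0.15,-0.058,0,0.42],[1,-0.187,-0.073,0,0.54]]]' >/dev/null
python3 -c "
from h import *
go(.44,-.087,.2,1.48)"
```

```text
t 1.35 shift [-0.1089  0.0198  0.0014] turn 0.079 rows 2.6543416237256787 0.6315946697795098 F [ 0.   0.3 -0.1] op 0.0921 grip 0.0 [0.4215 0.0221 0.2015]
```

```bash
python3 -m jog '[[[1,-0.036,0.007,0,0.04],[1,-0.072,0.013,0,0.08],[1,-0.109,0.02,0,0.079],[1,-0.109,0.02,0.0,0.079],[1,-0.109,0.02,0.0,0.079]]]' >/dev/null
python3 -c "
from h import *
go(.4405,-.087,.051,1.48)
a=snap('side','s2.png')[140:280,240:380]; b=snap('top','t2.png')[160:260,260:380]
a=cv2.resize(a,(420,420)); b=cv2.resize(b,(360,300)); b=cv2.copyMakeBorder(b,0,120,0,0,0)
cv2.imwrite('pics/c2.png',np.hstack([a,b])[:,:,::-1])"
```

```text
t 1.77 shift [-4.000e-04 -1.000e-04  1.501e-01] turn 0.001 rows 3.5990173434338844 0.006809516974321639 F [-0.5 -0.2 -0.7] op 0.0919 grip 0.0 [ 0.4408 -0.0867  0.2011]
```

View pics/c2.png

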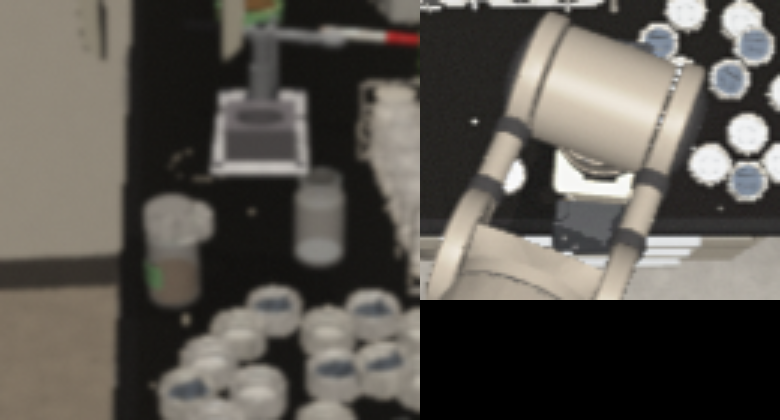

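The side crop shows the fingers at columns 105 and 230, either side of the vial's cap at about 172, so the gripper is centred. I'll descend and grip.

```bash
python3 -m jog '[[[1,0,0,0.04,0],[1,0,0,0.075,0],[1,0,0,0.11,0],[1,0,0,0.14,0],[1,0,0,0.15,0]]]' 
python3 -m jog '[[[-0.2,0,0,0,0],[-0.2,0,0,0,0],[-0.2,0,0,0,0],[-0.2,0,0,0,0],[-0.2,0,0,0,0]]]' 15
python3 -m jog '[[[-0.2,0,0,0,0],[-0.2,0,0,0,0],[-0.2,0,0,0,0],[-0.2,0,0,0,0],[-0.2,0,0,0,0]]]' 15
```

```text
time: 2.28
tool_pos: [0.4382, -0.0824, 0.0481]
tool_rot: [-3.135, -0.002, 1.487]
contact_force: [-0.7, -0.0, 0.9]
opening: 0.092
grip_force: 0.0
time: 2.7
tool_pos: [0.4418, -0.0852, 0.0528]
tool_rot: [3.139, 0.001, 1.485]
contact_force: [-0.3, 0.1, -0.7]
opening: 0.0628
grip_force: 0.0
time: 3.12
tool_pos: [0.4412, -0.0853, 0.0519]
tool_rot: [3.141, 0.0, 1.485]
contact_force: [0.1, -0.1, 3.2]
opening: 0.0422
grip_force: 15.0
```

```bash
python3 -m jog '[[[-0.2,0,0,-0.02,0],[-0.2,0,0,-0.05,0],[-0.2,0,0,-0.08,0],[-0.2,0,0,-0.11,0],[-0.2,0,0,-0.11,0]]]' 20
python3 -m jog '[[[-0.2,0,0,0,0],[-0.2,0,0,0,0]]]'
python3 -c "
from h import *
a=snap('side','s3.png')[120:280,230:370]; a=cv2.resize(a,None,fx=3.7,fy=3.7,interpolation=cv2.INTER_CUBIC)
cv2.imwrite('pics/c3.png',a[:,:,::-1]); go(.4405,-.087,.2,1.48)
s=robot.observe();p=s['tool_pos'];M=R.from_euler('xyz',s['tool_rot']).as_matrix()
for zz in(-.051,.016,.039): print(((proj('side',p+[0,0,zz])-[230,120])*3.7).round(0))"
```

```text
time: 3.53
tool_pos: [0.4438, -0.0862, 0.1666]
tool_rot: [3.132, 0.002, 1.485]
contact_force: [1.0, -0.7, -0.9]
opening: 0.0419
grip_force: 20.0
time: 3.7
tool_pos: [0.4403, -0.0849, 0.1607]
tool_rot: [-3.14, -0.001, 1.485]
contact_force: [-0.2, 0.1, -1.8]
opening: 0.0419
grip_force: 20.0
t 3.75 shift [-0.0021  0.0006 -0.0398] turn 0.005 rows 0.9548626651972947 0.0377630014153425 F [-0.1 -0.4 -0.8] op 0.0422 grip 19.959424141561612 [ 0.44   -0.0848  0.1602]
[[242. 301.]]
[[238. 212.]]
[[237. 180.]]
```

View pics/c3.png

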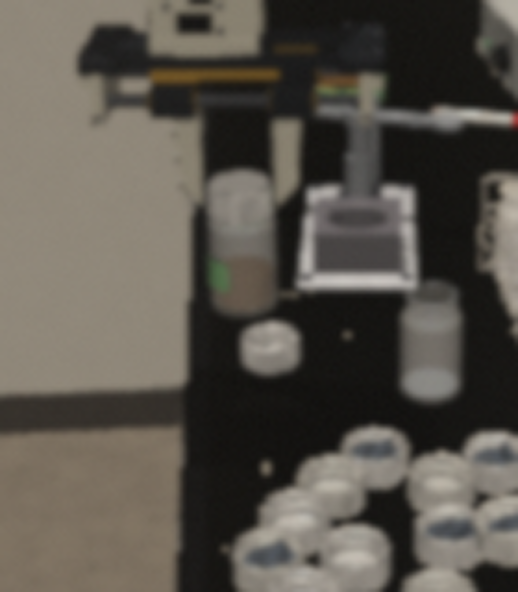

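Held upright: the cap is at crop (242,200) and the foot at (243,310). Next I'll refine the nest centre from both views, with the vial as reference.

```bash
python3 - <<'E'
from meas import *
im=cv2.imread('pics/side0.png'); g=cv2.cvtColor(im,cv2.COLOR_BGR2GRAY)
print(g[174:198:1,312:345])
t=cv2.cvtColor(cv2.imread('pics/top0.png'),cv2.COLOR_BGR2GRAY)
print(t[178:210,224:258])
E
```

```text
[[ 69 120 145 139 124 117 115 113 110 103  98  98  99 102 104 104 102 100
   96  97  99 107 114 116 117 125 146 165 162 129  74  32  22]
 [ 59 101 122 120 110 106 104 101  99  98  97  97  97 100 101 101  99  98
   98  98  99 102 104 105 108 118 143 164 163 129  74  31  20]
 [ 59  93 109 111 106 103  99  92  88  86  85  83  83  84  83  84  84  84
   84  87  91  96  99 102 105 117 142 162 161 128  73  32  21]
 [ 74 107 119 112 105 101  92  81  73  69  70  71  70  71  71  71  70  70
   69  73  76  82  91 100 105 114 134 152 151 119  69  32  19]
 [ 98 132 134 118 106  99  88  73  64  62  64  64  67  67  67  68  66  65
   64  63  65  72  84  97 103 109 120 131 128 101  60  31  20]
 [120 150 145 123 108 100  89  76  64  61  63  64  66  66  67  67  66  65
   65  64  66  72  84  95 104 108 118 130 125  99  58  30  21]
 [130 157 148 124 108 103  96  86  77  72  70  70  70  69  69  70  70  70
   71  73  76  83  91 100 104 113 132 148 147 118  70  33  21]
 [130 158 147 120 105 103 101  97  91  87  83  81  79  78  79  78  80  81
   82  86  92  96  99 102 105 116 140 160 162 133  82  38  20]
 [13
[... 1680 characters left out ...]
2 163 163 163 161 160 160 160 161
  162 162 164 163 162 160 159 152 133 118 124 134 112  64  30]
 [127 137 159 178 182 183 183 185 185 188 189 189 188 186 185 183 184 185
  187 189 188 188 186 186 184 177 159 138 137 140 117  70  42]
 [155 161 171 179 180 180 181 182 184 185 187 186 185 184 183 182 182 183
  185 186 187 186 185 184 183 179 171 164 162 156 125  82  60]
 [139 144 147 146 145 143 143 145 147 148 149 148 147 148 146 146 144 146
  148 150 151 149 149 148 146 147 147 148 151 143 116  82  68]]
[[105 105  99 ...  36  37  36]
 [254 252 249 ...  33  34  34]
 [248 248 248 ...  33  31  31]
 ...
 [248 251 254 ... 133  42  32]
 [ 99 104 112 ... 217  80  31]
 [ 27  25  28 ... 125  69  37]]
```

```bash
python3 - <<'E'
from meas import *
print('side bore',onplane('side',(326.1,178.5),.045).round(4))
print('bore top circ',[onplane('top',p,.045).round(4) for p in [(238.5,192.9),(239,193)]])
# held vial: measure columns with background-difference of s3 vs s2
a=cv2.imread('pics/s3.png').astype(int);b=cv2.imread('pics/s2.png').astype(int)
d=np.abs(a-b).max(2)
for r in range(176,204,4):
    c=np.where(d[r,280:312]>25)[0]+280; print(r,c.min() if len(c) else 0,c.max() if len(c) else 0, (c.min()+c.max())/2 if len(c) else 0)
p=robot.observe()['tool_pos']
for z in (-.051,-.03,0,.016,.039):print(z,proj('side',p+[0,0,z]).round(1))
# loose cap / top: plate corners -> sub-pixel quad of white plate (convex hull)
t=cv2.imread('pics/top0.png').min(2)
for v,(u0,u1) in {186:(224,260),193:(224,262),200:(222,260)}.items(): print(v,t[v,u0:u1])
for u in (232,239,247): print(u,t[174:214,u])
E
```

```text
side bore [0.5381 0.1832 0.045 ]
bore top circ [array([0.5358, 0.1844, 0.045 ]), array([0.5354, 0.1827, 0.045 ])]
176 285 305 295.0
180 286 304 295.0
184 286 304 295.0
188 286 304 295.0
192 286 304 295.0
196 286 304 295.0
200 287 304 295.5
-0.051 [[295.4 201.4]]
-0.03 [[295.1 194. ]]
0 [[294.6 183.2]]
0.016 [[294.3 177.3]]
0.039 [[293.9 168.6]]
186 [244 244 245 237 188 181 184 184 180 165 143 115  89  83  81  87  90 108
 133 152 174 184 184 184 184 181 147  92 187 251 247 247 249 225  80  27]
193 [245 245 238 189 181 175 128  90 132 236 248 246 245 245 245 245 245 245
 245 245 247 245 172 183 186 165  91 178 251 247 246 248 236  89  24  33
  33  34]
200 [245 245 246 246 195 182 184 186 183 185 186 184 179 165 143 171 172 171
 173 178 181 185 185 186 187 187 168  91 176 251 247 246 248 248 102  27
  31  33]
232 [ 33  33  28  30  32 114 243 195 180 181 183 184 180 163 129  95  75  77
  95 132 133 108 113 120 153 181 186 186 184 136 123 251 248 250 210  72
  23  34  30  33]
239 [ 33  32  32  33  31  66 180 228 191 182 168 133  87 153 253 247 245 245
 245 245 245 245 245 246 247 248 171 183 188 183 110 156 252 249 254 141
  38  29  30  35]
247 [ 33  32  33  31  30  24 106 253 221 186 183 184 184 185 186 184 184 182
 182 183 184 185 187 188 187 188 187 188 182 183 171  99 193 250 249 254
 112  27  29  33]
```

```bash
python3 -m jog '[[[-0.2,0,0,-0.035,0],[-0.2,0.03,0.01,-0.04,0],[-0.2,0.065,0.023,-0.04,0],[-0.2,0.1,0.035,-0.04,0],[-0.2,0.135,0.045,-0.04,0]]]' >/dev/null
python3 -m jog '[[[-0.2,0,0,0,0],[-0.2,0,0,0,0]]]' | head -3
python3 -c "
from h import *
go(.537,.186,.2,1.485)"
```

```text
time: 4.33
tool_pos: [0.4968, 0.0471, 0.1996]
tool_rot: [-3.138, 0.0, 1.488]
t 4.33 shift [ 0.1417  0.0286 -0.0005] turn 0.003 rows 3.467421160220853 0.026939528372849963 F [ 0.3 -0.1 -2.4] op 0.0425 grip 19.96029374829959 [0.4968 0.0471 0.1996]
```

```bash
python3 -m jog '[[[-0.2,0.035,0.007,0,0],[-0.2,0.07,0.014,0,0],[-0.2,0.105,0.021,0,0],[-0.2,0.13,0.026,0,0],[-0.2,0.142,0.0285,0,0]]]' >/dev/null
python3 -m jog '[[[-0.2,0,0,0.03,0],[-0.2,0,0,0.06,0],[-0.2,0,0,0.08,0],[-0.2,0,0,0.085,0],[-0.2,0,0,0.085,0]]]' >/dev/null
python3 -m jog '[[[-0.2,0,0,0,0],[-0.2,0,0,0,0],[-0.2,0,0,0,0]]]' | head -3
python3 -c "
from h import *
go(.537,.186,.115,1.485)
a=snap('side','s4.png')[120:210,280:380]; a=cv2.resize(a,None,fx=4,fy=4,interpolation=cv2.INTER_CUBIC)
b=snap('top','t4.png')[150:230,190:280]; b=cv2.resize(b,(405,360),interpolation=cv2.INTER_CUBIC)
cv2.imwrite('pics/c4.png',np.hstack([a,b])[:,:,::-1]);
p=robot.observe()['tool_pos']
print((proj('side',[p+[0,0,-.052],p+[0,0,.03],[.537,.186,.045]])-[280,120])*4)"
```

```text
time: 5.42
tool_pos: [0.539, 0.1843, 0.1182]
tool_rot: [3.139, -0.001, 1.484]
t 5.42 shift [ 0.0015 -0.0022  0.0032] turn -0.001 rows 0.09993421121178406 0.005065996303102338 F [ 0.1  1.1 -0.3] op 0.0419 grip 19.96369013300864 [0.539  0.1843 0.1182]
[[184.77192902 209.33074896]
 [184.08118739 111.62243477]
 [182.72886526 232.56893594]]
```

View pics/c4.png

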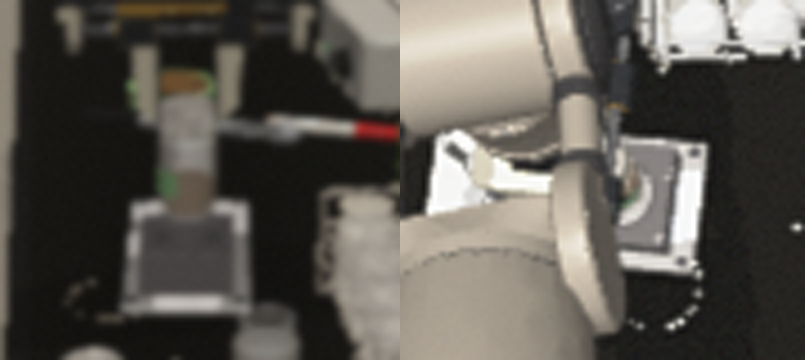

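The side crop shows the vial (col 187) in line with the nest bore (col about 186). I'll correct x slightly, then lower slowly with force checks.

```bash
python3 -m jog '[[[-0.2,0,0,0,0],[-0.2,0,0,0,0],[-0.2,0,0,0,0],[-0.2,0,0,0,0],[-0.2,0,0,0,0]]]' | head -4
python3 -m jog '[[[-0.2,0,0,0.003,0],[-0.2,0,0,0.006,0],[-0.2,0,0,0.009,0],[-0.2,0,0,0.012,0],[-0.2,0,0,0.012,0]]]' | head -4
python3 -m jog '[[[-0.2,0,0,0.001,0],[-0.2,0,0,0.003,0],[-0.2,0,0,0.004,0],[-0.2,0,0,0.005,0],[-0.2,0,0,0.006,0]]]' | head -4
```

```text
time: 5.93
tool_pos: [0.538, 0.1845, 0.1166]
tool_rot: [3.142, -0.0, 1.485]
contact_force: [-0.3, 0.5, -0.8]
time: 6.35
tool_pos: [0.5375, 0.1844, 0.1037]
tool_rot: [-3.14, 0.0, 1.485]
contact_force: [-0.5, 0.3, -1.4]
time: 6.77
tool_pos: [0.5381, 0.1845, 0.0986]
tool_rot: [3.141, -0.0, 1.485]
contact_force: [0.7, -0.7, -1.6]
```

```bash
python3 -m jog '[[[-0.2,0.001,0,0.001,0],[-0.2,0.001,0,0.002,0],[-0.2,0.001,0,0.003,0],[-0.2,0.001,0,0.004,0],[-0.2,0.001,0,0.004,0]]]' 12| head -4
python3 -m jog '[[[-0.2,0,0,0.0005,0],[-0.2,0,0,0.001,0],[-0.2,0,0,0.0015,0],[-0.2,0,0,0.002,0],[-0.2,0,0,0.002,0]]]' | head -4
```

```text
time: 7.18
tool_pos: [0.538, 0.1855, 0.0944]
tool_rot: [-3.141, -0.0, 1.485]
contact_force: [-0.1, -0.2, -1.1]
time: 7.6
tool_pos: [0.5381, 0.1855, 0.0925]
tool_rot: [-3.142, -0.0, 1.485]
contact_force: [-1.0, 0.3, -0.7]
```

```bash
python3 -m jog '[[[-0.2,0,0,0.001,0],[-0.2,0,0,0.002,0],[-0.2,0,0,0.003,0],[-0.2,0,0,0.004,0],[-0.2,0,0,0.004,0]]]' | head -4
python3 -m jog '[[[-0.2,0,0,0.001,0],[-0.2,0,0,0.002,0],[-0.2,0,0,0.003,0],[-0.2,0,0,0.004,0],[-0.2,0,0,0.005,0]]]' | head -4
```

```text
time: 8.02
tool_pos: [0.538, 0.1855, 0.0883]
tool_rot: [-3.141, 0.0, 1.485]
contact_force: [-0.7, -0.2, -0.3]
time: 8.43
tool_pos: [0.5381, 0.1855, 0.0835]
tool_rot: [3.142, -0.0, 1.485]
contact_force: [1.0, 0.4, -1.7]
```

Inside the bore with no contact force. Continuing down.

```bash
python3 -m jog '[[[-0.2,0,0,0.002,0],[-0.2,0,0,0.004,0],[-0.2,0,0,0.006,0],[-0.2,0,0,0.008,0],[-0.2,0,0,0.01,0]]]' | head -4
python3 -m jog '[[[-0.2,0,0,0.002,0],[-0.2,0,0,0.004,0],[-0.2,0,0,0.006,0],[-0.2,0,0,0.008,0],[-0.2,0,0,0.009,0]]]' | head -4
python3 -m jog '[[[-0.2,0,0,0.0005,0],[-0.2,0,0,0.001,0],[-0.2,0,0,0.0015,0],[-0.2,0,0,0.002,0],[-0.2,0,0,0.002,0]]]' | head -4
```

```text
time: 8.85
tool_pos: [0.5381, 0.1855, 0.0734]
tool_rot: [-3.141, -0.0, 1.485]
contact_force: [-0.8, -0.6, -0.9]
time: 9.27
tool_pos: [0.538, 0.1855, 0.0643]
tool_rot: [-3.141, -0.0, 1.485]
contact_force: [0.1, 0.1, -1.4]
time: 9.68
tool_pos: [0.5381, 0.1855, 0.0626]
tool_rot: [3.141, -0.0, 1.485]
contact_force: [0.9, 0.7, -1.8]
```

```bash
python3 -m jog '[[[-0.2,0,0,0.0005,0],[-0.2,0,0,0.001,0],[-0.2,0,0,0.0015,0],[-0.2,0,0,0.0015,0],[-0.2,0,0,0.0015,0]]]' | head -4
python3 -m jog '[[[-0.2,0,0,0.0005,0],[-0.2,0,0,0.001,0],[-0.2,0,0,0.001,0],[-0.2,0,0,0.001,0]]]' | head -4
```

```text
time: 10.1
tool_pos: [0.5381, 0.1855, 0.0611]
tool_rot: [-3.142, 0.0, 1.485]
contact_force: [0.0, 0.9, -0.7]
time: 10.43
tool_pos: [0.5381, 0.1855, 0.0601]
tool_rot: [3.142, -0.0, 1.485]
contact_force: [-0.1, 0.8, -1.2]
```

```bash
python3 -m jog '[[[-0.2,0,0,0.0004,0],[-0.2,0,0,0.0008,0],[-0.2,0,0,0.0008,0]]]' | head -4
python3 -m jog '[[[0.2,0,0,0,0],[0.5,0,0,0,0],[0.5,0,0,0,0],[0.5,0,0,0,0],[0.5,0,0,0,0]]]'
```

```text
time: 10.68
tool_pos: [0.5383, 0.1857, 0.06]
tool_rot: [3.141, -0.0, 1.485]
contact_force: [-1.2, 0.3, 4.8]
time: 11.1
tool_pos: [0.5381, 0.1855, 0.0592]
tool_rot: [-3.141, 0.0, 1.485]
contact_force: [0.4, 0.2, -0.6]
opening: 0.0679
grip_force: 0.0
```

Vial seated (floor contact at about 5 N) and released. Now I'll raise, close the fingers and go to the handle.

```bash
python3 -m jog '[[[0.5,0,0,-0.02,0],[0.5,0,0,-0.05,0],[0.5,0,0,-0.08,0],[0.5,0,0,-0.105,0],[0.5,0,0,-0.105,0]]]' 
python3 -m jog '[[[-1,0,0,0,0],[-1,0,0,0,0],[-1,0,0,0,0],[-1,0,0,0,0],[-1,0,0,0,0]]]' 20 | tail -3
cat >> h.py <<'E'
P=np.array([.545,.265])
def arc(deg,off=.0185,z=.104,r=.065):
    f=np.radians(deg); u=np.array([np.cos(f),np.sin(f)]); t=np.array([np.sin(f),-np.cos(f)])
    q=P+r*u-off*t; print(deg,end=' '); go(q[0],q[1],z,f-np.pi/2)
E
python3 - <<'E'
from h import *
arc(161.6,.045,.165)
a=snap('side','s5.png')[120:210,280:380]; a=cv2.resize(a,None,fx=4,fy=4,interpolation=cv2.INTER_CUBIC); cv2.imwrite('pics/c5.png',a[:,:,::-1]); print(robot.observe()['qpos'])
E
```

```text
time: 11.52
tool_pos: [0.541, 0.1861, 0.1699]
tool_rot: [3.132, -0.003, 1.485]
contact_force: [1.3, -0.4, -0.1]
opening: 0.0688
grip_force: 0.0
contact_force: [0.5, -0.1, -0.7]
opening: 0.0403
grip_force: 0.0
161.6 t 11.93 shift [ 0.0514 -0.0732 -0.0017] turn 0.235 rows 2.1441840900266778 1.880724892249006 F [ 0.5 -0.1 -0.7] op 0.0403 grip 0.0 [0.5376 0.1854 0.1632]
[1.97257277e-01 4.54422478e-01 1.45840894e+00 7.41416199e-05
 1.23038298e+00 2.83235441e-01]
```

View pics/c5.png

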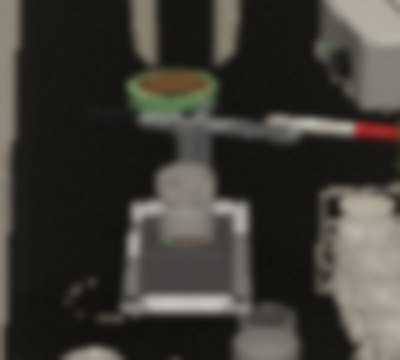

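The vial is upright in the nest: its cap is at crop (187,190) and the body sits inside the block. Moving to standoff beside the handle.

```bash
python3 -m jog '[[[-1,0.012,-0.018,0,0.06],[-1,0.025,-0.037,0,0.12],[-1,0.04,-0.055,0,0.18],[-1,0.051,-0.073,0,0.235],[-1,0.051,-0.073,0,0.235]]]' >/dev/null
python3 -m jog '[[[-1,0,0,0,0],[-1,0,0,0.02,0],[-1,0,0,0.04,0],[-1,0,0,0.059,0],[-1,0,0,0.059,0]]]' |tail -2
python3 -m jog '[[[-1,0,0,0,0],[-1,0,0,0,0],[-1,0,0,0,0],[-1,0,0,0,0],[-1,0,0,0,0]]]'
python3 - <<'E'
from h import *
arc(161.6,.045);arc(161.6)
a=snap('side','s6.png')[110:190,270:370]; a=cv2.resize(a,None,fx=4,fy=4,interpolation=cv2.INTER_CUBIC)
b=snap('top','t6.png')[150:230,190:260]; b=cv2.resize(b,None,fx=4,fy=4,interpolation=cv2.INTER_CUBIC)
cv2.imwrite('pics/c6.png',np.hstack([a,b])[:,:,::-1])
E
```

```text
opening: 0.0004
grip_force: 0.0
time: 13.23
tool_pos: [0.4703, 0.2427, 0.1062]
tool_rot: [3.14, -0.001, 1.25]
contact_force: [-0.5, 0.1, -0.3]
opening: 0.0003
grip_force: 0.0
161.6 t 13.23 shift [-0.0003 -0.0012  0.0022] turn 0.0 rows 0.060353404075823396 0.0012837613938216919 F [-0.5  0.1 -0.3] op 0.0003 grip 0.0 [0.4703 0.2427 0.1062]
161.6 t 13.23 shift [ 0.0262 -0.0012  0.0022] turn 0.0 rows 0.6319022481393732 0.0012837613938216919 F [-0.5  0.1 -0.3] op 0.0003 grip 0.0 [0.4703 0.2427 0.1062]
```

View pics/c6.png

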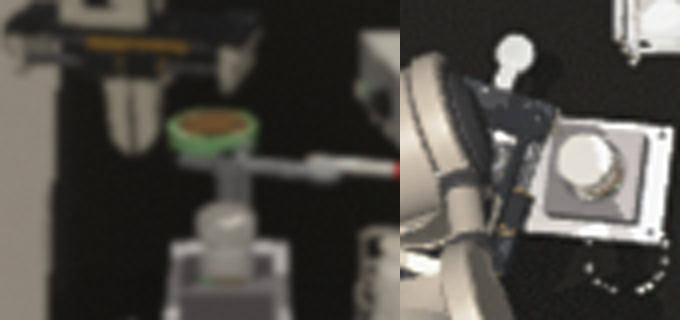

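The closed fingers (side crop 133,150) are beside the handle, and the cap sits centred in the nest in the top crop (587,160). Approaching contact gently.

```bash
python3 -m jog '[[[-1,0.005,0,0.002,0],[-1,0.01,0,0.002,0],[-1,0.014,0,0.002,0],[-1,0.018,0,0.002,0],[-1,0.021,0,0.002,0]]]' |head -4
python3 -m jog '[[[-1,0.002,0,0,0],[-1,0.004,0,0,0],[-1,0.006,0,0,0],[-1,0.008,0,0,0],[-1,0.01,0,0,0]]]' |head -4
python3 -c "
from h import *
for d in (155,150,140,125,110):arc(d)"
```

```text
time: 13.75
tool_pos: [0.4765, 0.2632, 0.1033]
tool_rot: [3.142, -0.0, 1.25]
contact_force: [-1.0, 0.1, -0.1]
time: 14.17
tool_pos: [0.4796, 0.2721, 0.1034]
tool_rot: [3.142, -0.0, 1.25]
contact_force: [0.5, -0.2, 0.6]
155 t 14.17 shift [ 0.003  -0.0024 -0.0006] turn 0.115 rows 0.0934655074526838 0.9219256098412636 F [ 0.5 -0.2  0.6] op 0.0004 grip 0.0 [0.4796 0.2721 0.1034]
150 t 14.17 shift [ 0.0088 -0.0031 -0.0006] turn 0.203 rows 0.22539022770321918 1.6200573106389946 F [ 0.5 -0.2  0.6] op 0.0004 grip 0.0 [0.4796 0.2721 0.1034]
140 t 14.17 shift [ 0.0206 -0.003  -0.0006] turn 0.377 rows 0.49992316123938385 3.01632071223446 F [ 0.5 -0.2  0.6] op 0.0004 grip 0.0 [0.4796 0.2721 0.1034]
125 t 14.17 shift [ 0.0378  0.0011 -0.0006] turn 0.639 rows 0.9069735416947781 5.110715814627653 F [ 0.5 -0.2  0.6] op 0.0004 grip 0.0 [0.4796 0.2721 0.1034]
110 t 14.17 shift [ 0.0533  0.0094 -0.0006] turn 0.901 rows 1.2991313510873066 7.205110917020846 F [ 0.5 -0.2  0.6] op 0.0004 grip 0.0 [0.4796 0.2721 0.1034]
```

```bash
python3 -m jog '[[[-1,0.001,0,0,0],[-1,0.002,0,0,0],[-1,0.003,0,0,0]]]' |head -4
python3 -m jog '[[[-1,0.001,0,0,0],[-1,0.002,0,0,0],[-1,0.003,0,0,0]]]' |head -4
python3 -m jog '[[[-1,0.001,0,0,0],[-1,0.002,0,0,0],[-1,0.003,0,0,0]]]' |head -4
```

```text
time: 14.42
tool_pos: [0.4805, 0.2749, 0.1033]
tool_rot: [-3.142, 0.0, 1.25]
contact_force: [0.1, -0.2, -1.1]
time: 14.67
tool_pos: [0.4815, 0.2778, 0.1034]
tool_rot: [3.142, -0.0, 1.25]
contact_force: [0.9, -0.3, -0.4]
time: 14.92
tool_pos: [0.4824, 0.2806, 0.1033]
tool_rot: [3.142, -0.0, 1.25]
contact_force: [-0.2, 0.1, 0.2]
```

```bash
cat > kt.py <<'E'
from meas import *
def keeper(f=None):
    im=snap('top','k.png') if f is None else cv2.imread('pics/'+f)[:,:,::-1]
    g=im.min(2).copy(); k=np.zeros(g.shape,bool); k[152:170,205:235]=1
    return ctr((g>120)&k,10,400)
E
python3 - <<'E'
from kt import *
for f in('top0.png','t6.png',None): print(keeper(f))
im=robot.read_camera('side'); cv2.imwrite('pics/s7.png',im[:,:,::-1])
p=robot.observe()['tool_pos']; print(proj('side',[p,p-[0,0,.008],[.483,.2855,.1],[.483,.2855,.114],[.47,.29,.107],[P[0],P[1],.114]]).round(1))
print(im[130:165:2,296:330:2].mean(2).astype(int))
E
```

```text
[(array([217.86, 163.71]), array([214, 159,   9,  11,  79], dtype=int32))]
[(array([217.86, 163.71]), array([214, 159,   9,  11,  79], dtype=int32))]
[(array([217.86, 163.71]), array([214, 159,   9,  11,  79], dtype=int32))]
[[306.9 150.9]
 [307.  153.1]
 [307.1 151.3]
 [307.  147.3]
 [303.1 149. ]
 [326.1 148.9]]
[[ 22  25  83 120 114  91 116 119  93  39  22  20  20  21  21  21  31]
 [ 22  25  72 116 112  81 116 117  90  38  22  21  21  20  20  20  19]
 [ 21  23  62 114 111  80 114 118  86  35  22  21  21  20  21  21  19]
 [ 22  22  54 112 112  76 113 116  83  35  24  30  34  32  32  31  28]
 [ 21  21  50 112 112  78 113 117  85  56  67  76  70  69  68  69  71]
 [ 22  22  49 111 113  79 113 113  97  85  71  74  76  77  76  75  72]
 [ 22  21  27  72 103  79 108  90  90 106  88  77  73  71  73  74  82]
 [ 22  21  21  31  60  60  71  41  57  94 108 100  92  82  89  93 102]
 [ 20  22  21  22  25  26  24  21  45  73  89  95  97  96  94  85  82]
 [ 21  21  22  22  22  22  22  22  26  48  83  89  90  89  77  57  63]
 [ 22  22  21  22  21  21  21  18  22  47  75  80  84  81  80  82  83]
 [ 21  22  21  20  19  21  21  18  20  25  35  42  49  55  75  86  86]
 [ 20  20  20  21  21  20  19  19  20  18  20  20  21  27  59  80  79]
 [ 21  21  20  21  20  20  20  19  19  17  19  18  18  22  53  79  77]
 [ 21  20  22  21  20  20  20  19  20  20  20  19  20  21  53  81  77]
 [ 22  20  20  20  20  20  20  20  21  20  21  19  34  81 115 129 126]
 [ 22  20  20  19  20  20  19  19  19  18  21  40 126 181 198 199 197]
 [ 21  21  19  19  20  20  20  20  20  19  18  61 159 187 195 202 200]]
```

```bash
python3 -m jog '[[[-1,-0.007,0,0,0],[-1,-0.015,0,0,0],[-1,-0.023,0,0,0],[-1,-0.03,0,0,0],[-1,-0.034,0,0,0]]]' |head -4
python3 - <<'E'
from meas import *
print(robot.nose_length)
im=robot.read_camera('side'); 
s=robot.observe();p=s['tool_pos']; q=proj('side',[p+[0,0,z] for z in(-.008,0,.01,.02,.03)]); print(q.round(1))
c=int(round(q[1][0])); 
for r in range(128,164,2): print(r,im[r,c-12:c+13:2].mean(1).astype(int))
o=cv2.imread('pics/s2.png'); q=proj('side',[[.4408,-.0867,.193],[.4408,-.0867,.201],[.4408,-.0867,.22]]); print(q.round(1))
for r in range(146,170,2): print(r,o[r,268:284:2].mean(1).astype(int),o[r,308:326:2].mean(1).astype(int))
E
```

```text
time: 15.43
tool_pos: [0.4712, 0.247, 0.1034]
tool_rot: [-3.141, 0.0, 1.249]
contact_force: [-0.2, -0.6, -0.1]
0.008
[[303.9 157. ]
 [303.9 154.7]
 [303.8 151.9]
 [303.7 148.9]
 [303.6 146. ]]
128 [27 30 34 36 48 35 29 28 31 48 60 46 39]
130 [24 28 59 91 95 74 71 67 62 72 66 28 20]
132 [ 21  24  60 112 119 102 110 117 109  68  32  20  19]
134 [ 22  23  52 112 120  95 107 120 107  62  24  21  19]
136 [ 23  20  51 114 119  88  99 120 104  60  24  21  24]
138 [ 22  21  48 109 120  90  96 119 103  59  29  48  66]
140 [ 23  22  36  97 120  90  96 119 101  59  73  84  71]
142 [ 21  20  29  89 119  91  97 119  99  54  84 105  89]
144 [ 22  20  26  79 116  91  94 118  85  34  55  94 108]
146 [23 20 21 43 91 87 88 92 48 24 45 73 90]
148 [23 22 20 23 44 60 58 45 24 21 25 49 82]
150 [22 21 21 21 22 24 25 22 20 20 23 46 76]
152 [21 22 21 21 20 21 20 20 20 20 19 24 36]
154 [20 21 21 21 20 20 21 20 20 19 19 18 18]
156 [20 20 21 20 21 19 19 20 20 18 19 19 20]
158 [21 21 20 20 21 19 20 20 19 19 18 17 19]
160 [22 21 22 20 20 21 19 20 18 19 19 18 18]
162 [23 22 22 22 20 19 18 20 20 20 19 18 18]
[[294.
[... 197 characters left out ...]
121 125 110  68 121 134 133 122] [ 21  21  27  89 124 125 116 103 106]
152 [124 127 114  72 122 133 134 122] [ 19  18  25  89 124 124  96  61  80]
154 [124 125 116  74 121 134 133 117] [ 19  19  26  89 124 122  82  31  61]
156 [119 123 117  77 121 133 131  96] [ 19  20  25  89 121 102  49  23  53]
158 [131 131 120  83 123 134 128  84] [20 19 25 77 92 50 22 21 54]
160 [133 133 128 118 128 132 124  79] [19 20 19 41 38 21 17 26 60]
162 [133 133 133 132 133 133 127  79] [20 18 19 20 19 19 18 36 84]
164 [134 133 132 132 132 133 126  85] [20 19 20 18 19 19 19 33 73]
166 [134 134 134 133 133 132 122  80] [19 18 20 18 19 18 19 32 72]
168 [132 134 133 134 133 133 123  80] [18 19 20 22 23 28 29 37 74]
```

The images show that the real fingertips are about 21 mm above the reported TCP instead of 8 mm below it. The fingers therefore passed over the handle without touching it. I'll lower by about 31 mm and approach again.

```bash
python3 -m jog '[[[-1,-0.01,0,0,0],[-1,-0.01,0,0.01,0],[-1,-0.01,0,0.02,0],[-1,-0.01,0,0.031,0],[-1,-0.01,0,0.031,0]]]' |head -4
python3 -m jog '[[[-1,0.005,0,0,0],[-1,0.01,0,0,0],[-1,0.014,0,0,0],[-1,0.016,0,0,0],[-1,0.018,0,0,0]]]' |head -4
python3 -m jog '[[[-1,0.002,0,0,0],[-1,0.004,0,0,0],[-1,0.006,0,0,0],[-1,0.006,0,0,0]]]' |head -4
python3 - <<'E'
from kt import *
print(keeper()); arc(161.6)
E
```

```text
time: 15.9
tool_pos: [0.4668, 0.2383, 0.0695]
tool_rot: [-3.138, 0.003, 1.25]
contact_force: [-0.7, 0.3, -0.2]
time: 16.32
tool_pos: [0.4745, 0.2565, 0.0726]
tool_rot: [3.141, -0.001, 1.25]
contact_force: [0.0, -0.5, -0.2]
time: 16.65
tool_pos: [0.4762, 0.2619, 0.0724]
tool_rot: [3.141, -0.0, 1.25]
contact_force: [-0.3, -0.2, -0.2]
[(array([217.86, 163.71]), array([214, 159,   9,  11,  79], dtype=int32))]
161.6 t 16.7 shift [ 0.0064 -0.0007 -0.0317] turn 0.0 rows 0.774790097337182 0.002131015560532745 F [ 0.5 -0.  -0.3] op 0.0006 grip 0.0 [0.4761 0.2617 0.0723]
```

```bash
python3 -m jog '[[[-1,0.001,0,0,0],[-1,0.002,0,0,0],[-1,0.003,0,0,0],[-1,0.004,0,0,0]]]' |head -4
python3 -m jog '[[[-1,0.001,0,0,0],[-1,0.002,0,0,0],[-1,0.003,0,0,0],[-1,0.004,0,0,0]]]' |head -4
python3 -m jog '[[[-1,0.001,0,0,0],[-1,0.002,0,0,0],[-1,0.003,0,0,0],[-1,0.004,0,0,0]]]' |head -4
python3 - <<'E'
from kt import *
print(keeper()); arc(155);arc(150)
E
```

```text
time: 17.03
tool_pos: [0.4774, 0.2654, 0.0724]
tool_rot: [3.142, -0.0, 1.25]
contact_force: [-0.5, 0.2, 0.2]
time: 17.37
tool_pos: [0.4784, 0.2689, 0.0723]
tool_rot: [-3.141, 0.001, 1.25]
contact_force: [-0.2, -5.7, 1.7]
time: 17.7
tool_pos: [0.479, 0.2718, 0.0722]
tool_rot: [-3.14, 0.003, 1.25]
contact_force: [-3.4, -5.1, 3.0]
[(array([219.33, 163.99]), array([215, 159,  10,  11,  78], dtype=int32))]
155 t 17.75 shift [ 0.0032 -0.002  -0.0318] turn 0.115 rows 0.7671389026117703 0.9224270311534895 F [-2.9 -5.5  3.5] op 0.0005 grip 3.016519274096936 [0.4791 0.2719 0.0722]
150 t 17.75 shift [ 0.0091 -0.0027 -0.0318] turn 0.203 rows 0.7952108511100866 1.6205587319512205 F [-2.9 -5.5  3.5] op 0.0005 grip 3.016519274096936 [0.4791 0.2719 0.0722]
```

Contact made, about 6 N as expected. Now I'll follow the arc.

```bash
python3 -c "
from h import *
for d in (153,149,145,141,137):arc(d,.02,.0723)" | sed 's/rows.*//'
```

```text
153 t 17.75 shift [ 0.0042 -0.0025 -0.0001] turn 0.15 
149 t 17.75 shift [ 0.0089 -0.003  -0.0001] turn 0.22 
145 t 17.75 shift [ 0.0136 -0.0032 -0.0001] turn 0.29 
141 t 17.75 shift [ 0.0184 -0.0031 -0.0001] turn 0.36 
137 t 17.75 shift [ 0.0231 -0.0027 -0.0001] turn 0.429
```

```bash
python3 -m jog '[[[-1,0.0035,-0.002,0,0.1],[-1,0.0085,-0.003,0,0.2],[-1,0.0135,-0.003,0,0.29],[-1,0.0185,-0.003,0,0.36],[-1,0.023,-0.0027,0,0.43]]]'
python3 -c "
from h import *
for d in (133,129,125,121,117):arc(d,.02,.0723)" | sed 's/rows.*//'
```

```text
time: 18.17
tool_pos: [0.4841, 0.295, 0.0723]
tool_rot: [3.141, 0.002, 0.816]
contact_force: [-1.0, -4.0, 2.1]
opening: 0.0002
grip_force: 2.0
133 t 18.17 shift [ 0.0041 -0.0013 -0.    ] turn 0.066 
129 t 18.17 shift [ 0.0088 -0.0022 -0.    ] turn 0.136 
125 t 18.17 shift [ 0.0135 -0.0028 -0.0001] turn 0.206 
121 t 18.17 shift [ 0.0182 -0.0031 -0.0001] turn 0.275 
117 t 18.17 shift [ 0.023  -0.003  -0.0001] turn 0.345
```

```bash
python3 -m jog '[[[-1,0.004,-0.0013,0,0.066],[-1,0.009,-0.0022,0,0.136],[-1,0.0135,-0.0028,0,0.206],[-1,0.018,-0.003,0,0.275],[-1,0.023,-0.003,0,0.345]]]'
python3 -c "
from h import *
for d in (115,113,111,109,107,105):arc(d,.02,.0723)" | sed 's/rows.*//'
```

```text
time: 18.58
tool_pos: [0.4972, 0.314, 0.0722]
tool_rot: [3.141, 0.003, 0.472]
contact_force: [-2.2, -3.4, 2.5]
opening: 0.0003
grip_force: 2.1
115 t 18.58 shift [ 0.0026 -0.0003 -0.0001] turn 0.035 
113 t 18.58 shift [ 0.0049 -0.0008 -0.0001] turn 0.07 
111 t 18.58 shift [ 0.0073 -0.0013 -0.0001] turn 0.105 
109 t 18.58 shift [ 0.0096 -0.0018 -0.0001] turn 0.14 
107 t 18.58 shift [ 0.012  -0.0021 -0.0001] turn 0.175 
105 t 18.58 shift [ 0.0143 -0.0023 -0.0001] turn 0.21
```

```bash
python3 -m jog '[[[-1,0.0026,-0.0003,0,0.035],[-1,0.005,-0.0008,0,0.07],[-1,0.0073,-0.0013,0,0.105],[-1,0.0096,-0.0018,0,0.14],[-1,0.0143,-0.0023,0,0.21]]]' | head -4
python3 -c "
from h import *
for d in (103,101,99,97,95):arc(d,.02,.0723)" | sed 's/rows.*//'
```

```text
time: 19.0
tool_pos: [0.5082, 0.323, 0.0722]
tool_rot: [-3.141, 0.003, 0.263]
contact_force: [-4.5, -1.5, 3.5]
103 t 19.0 shift [ 0.0028 -0.0001 -0.0001] turn 0.037 
101 t 19.0 shift [ 0.0051 -0.0007 -0.0001] turn 0.071 
99 t 19.0 shift [ 0.0074 -0.0012 -0.0001] turn 0.106 
97 t 19.0 shift [ 0.0098 -0.0016 -0.0001] turn 0.141 
95 t 19.0 shift [ 0.0121 -0.0019 -0.0001] turn 0.176
```

```bash
python3 -m jog '[[[-1,0.0025,-0.0001,0,0.037],[-1,0.005,-0.0007,0,0.071],[-1,0.0074,-0.0012,0,0.106],[-1,0.0098,-0.0016,0,0.141],[-1,0.012,-0.0019,0,0.176]]]' | head -4
python3 -c "
from h import *
for d in (93,92,91,90,89):arc(d,.02,.0723)" | sed 's/rows.*//'
```

```text
time: 19.42
tool_pos: [0.5195, 0.3287, 0.0722]
tool_rot: [-3.141, 0.002, 0.087]
contact_force: [-4.5, 1.6, 2.0]
93 t 19.42 shift [ 0.0021  0.     -0.0001] turn 0.035 
92 t 19.42 shift [ 0.0033 -0.0003 -0.0001] turn 0.053 
91 t 19.42 shift [ 0.0044 -0.0006 -0.0001] turn 0.07 
90 t 19.42 shift [ 0.0056 -0.0008 -0.0001] turn 0.087 
89 t 19.42 shift [ 0.0067 -0.0011 -0.0001] turn 0.105
```

```bash
cat > ok.py <<'E'
from h import *
import sys
s=robot.observe(); F=s["contact_force"]; f=np.hypot(F[0],F[1]); print(round(s["time"],2),s["tool_pos"].round(4),F.round(1),round(f,1)); sys.exit(f>8.5)
E
python3 -m jog '[[[-1,0.0005,0,0,0.01],[-1,0.001,0,0,0.02],[-1,0.0015,0,0,0.03]]]' >/dev/null && python3 ok.py &&
python3 -m jog '[[[-1,0.0005,-0.0001,0,0.01],[-1,0.001,-0.0002,0,0.02],[-1,0.0015,-0.0003,0,0.025]]]' >/dev/null && python3 ok.py &&
python3 -m jog '[[[-1,0.0005,-0.0001,0,0.01],[-1,0.001,-0.0002,0,0.02],[-1,0.0015,-0.0003,0,0.025]]]' >/dev/null && python3 ok.py &&
python3 -m jog '[[[-1,0.0005,-0.0001,0,0.01],[-1,0.001,-0.0002,0,0.02],[-1,0.0015,-0.0003,0,0.025]]]' >/dev/null && python3 ok.py
python3 -c "
from h import *
for d in (89,85,83):arc(d,.02,.0723)"
```

```text
19.67 [0.5211 0.329  0.0721] [-5.3  4.   0.1] 6.6
89 t 19.67 shift [ 0.0051 -0.0011 -0.0002] turn 0.077 rows 0.1251017939123502 0.6140747577677956 F [-5.3  4.   0.1] op 0.0004 grip 2.172103375196457 [0.5211 0.329  0.0721]
85 t 19.67 shift [ 0.0098 -0.002  -0.0002] turn 0.147 rows 0.23888770118707148 1.1725801184059783 F [-5.3  4.   0.1] op 0.0004 grip 2.172103375196457 [0.5211 0.329  0.0721]
83 t 19.67 shift [ 0.0121 -0.0023 -0.0002] turn 0.181 rows 0.29571211449972123 1.4518327987250714 F [-5.3  4.   0.1] op 0.0004 grip 2.172103375196457 [0.5211 0.329  0.0721]False
```

```bash
sed -i 's/sys.exit(f>8.5)/sys.exit(int(f>9))/' ok.py
python3 -m jog '[[[-1,0.0005,-0.0001,0,0.01],[-1,0.001,-0.0002,0,0.02],[-1,0.0015,-0.0003,0,0.025]]]' >/dev/null && python3 ok.py &&
python3 -m jog '[[[-1,0.0005,-0.0001,0,0.01],[-1,0.001,-0.0002,0,0.02],[-1,0.0015,-0.0003,0,0.025]]]' >/dev/null && python3 ok.py &&
python3 -m jog '[[[-1,0.0005,-0.0001,0,0.01],[-1,0.001,-0.0002,0,0.02],[-1,0.0015,-0.0003,0,0.025]]]' >/dev/null && python3 ok.py &&
python3 -m jog '[[[-1,0.0005,-0.0001,0,0.01],[-1,0.001,-0.0002,0,0.02],[-1,0.0015,-0.0003,0,0.025]]]' >/dev/null && python3 ok.py
python3 -c "
from h import *
for d in (85,83):arc(d,.02,.0723)"
```

```text
19.92 [0.5226 0.3294 0.0721] [-5.1  2.6  1. ] 5.7
20.17 [0.524  0.3299 0.0721] [-5.3  3.4  1.3] 6.3
20.42 [0.5255 0.3302 0.0721] [-4.9  3.9  1. ] 6.2
20.67 [0.527  0.3305 0.0721] [-4.1  4.3  1.1] 6.0
85 t 20.67 shift [ 0.0036 -0.0011 -0.0003] turn 0.047 rows 0.09161947696313284 0.37320292259212806 F [-4.1  4.3  1.1] op 0.0003 grip 2.2000260651111603 [0.527  0.3305 0.0721]
83 t 20.67 shift [ 0.006  -0.0017 -0.0003] turn 0.082 rows 0.14841054755624633 0.6524556029112176 F [-4.1  4.3  1.1] op 0.0003 grip 2.2000260651111603 [0.527  0.3305 0.0721]
```

```bash

python3 -m jog '[[[-1,0.0005,-0.0001,0,0.007],[-1,0.001,-0.0002,0,0.014],[-1,0.0015,-0.0004,0,0.02]]]' >/dev/null && python3 ok.py &&
python3 -m jog '[[[-1,0.0005,-0.0001,0,0.007],[-1,0.001,-0.0002,0,0.014],[-1,0.0015,-0.0004,0,0.02]]]' >/dev/null && python3 ok.py &&
python3 -m jog '[[[-1,0.0005,-0.0001,0,0.007],[-1,0.001,-0.0002,0,0.014],[-1,0.0015,-0.0004,0,0.02]]]' >/dev/null && python3 ok.py &&
python3 -m jog '[[[-1,0.0005,-0.0001,0,0.007],[-1,0.001,-0.0002,0,0.014],[-1,0.0015,-0.0004,0,0.02]]]' >/dev/null && python3 ok.py &&
python3 -m jog '[[[-1,0.0005,-0.0001,0,0.007],[-1,0.001,-0.0002,0,0.014],[-1,0.0015,-0.0004,0,0.02]]]' >/dev/null && python3 ok.py
python3 -c "
from h import *
for d in (83,80):arc(d,.02,.0723)"
```

```text
20.92 [0.5286 0.3309 0.072 ] [-4.5  3.3  0.7] 5.6
21.17 [0.5301 0.3312 0.0721] [-4.4  3.9 -0.3] 5.9
21.42 [0.5317 0.3315 0.072 ] [-3.7  3.6  0.7] 5.1
21.67 [0.5323 0.3318 0.072 ] [-9.   3.9  3.4] 9.8
83 t 21.67 shift [ 0.0008 -0.0003 -0.0003] turn 0.002 rows 0.021525946849053203 0.014839979088371535 F [-9.   3.9  3.4] op 0.0003 grip 4.492190927267075 [0.5323 0.3318 0.072 ]
80 t 21.67 shift [ 0.0042 -0.0012 -0.0003] turn 0.054 rows 0.10568290423331664 0.43371899956700943 F [-9.   3.9  3.4] op 0.0003 grip 4.492190927267075 [0.5323 0.3318 0.072 ]
```

The end stop is reached (force rose, motion stalled). I'll build up to about 14 N.

```bash
sed -i 's/f>9)/f>13)/' ok.py
python3 -m jog '[[[-1,0.0002,0,0,0],[-1,0.0003,0,0,0]]]' >/dev/null && python3 ok.py &&
python3 -m jog '[[[-1,0.0002,0,0,0],[-1,0.0003,0,0,0]]]' >/dev/null && python3 ok.py &&
python3 -m jog '[[[-1,0.0002,0,0,0],[-1,0.0003,0,0,0]]]' >/dev/null && python3 ok.py &&
python3 -m jog '[[[-1,0.0002,0,0,0],[-1,0.0003,0,0,0]]]' >/dev/null && python3 ok.py
```

```text
21.83 [0.5322 0.3318 0.072 ] [-9.4  3.3  2.9] 10.0
22.0 [0.5323 0.3317 0.072 ] [-9.7  4.4  3.6] 10.6
22.17 [0.5323 0.3317 0.072 ] [-10.8   4.7   4.7] 11.8
22.33 [0.5323 0.3317 0.072 ] [-11.3   4.9   3.5] 12.3
```

```bash

python3 -m jog '[[[-1,0.0005,0,0,0],[-1,0.0008,0,0,0],[-1,0.0008,0,0,0]]]' >/dev/null; python3 ok.py 
python3 -m jog '[[[-1,0,0,0,0],[-1,0,0,0,0],[-1,0,0,0,0],[-1,0,0,0,0],[-1,0,0,0,0]]]' >/dev/null; python3 ok.py
python3 -m jog '[[[-1,0,0,0,0],[-1,0,0,0,0],[-1,0,0,0,0],[-1,0,0,0,0],[-1,0,0,0,0]]]' >/dev/null; python3 ok.py
```

```text
22.58 [0.5323 0.3318 0.072 ] [-12.9   4.9   4.9] 13.8
23.0 [0.5324 0.3318 0.072 ] [-13.4   4.    4.8] 14.0
23.42 [0.5323 0.3318 0.072 ] [-13.5   4.4   5.5] 14.2
```

Held at about 14 N for 0.9 s. Now I'll back straight off the handle, then lift and check.

```bash

python3 -m jog '[[[-1,-0.002,0,0,0],[-1,-0.006,0,0,0],[-1,-0.015,0,0,0],[-1,-0.03,0,0,0],[-1,-0.045,0,0,0]]]' >/dev/null; python3 ok.py 
python3 -m jog '[[[-1,0,0,-0.03,0],[-1,0,0,-0.06,0],[-1,-0.03,0,-0.09,0],[-1,-0.06,0,-0.1,0],[-1,-0.09,0,-0.1,0]]]' >/dev/null; python3 ok.py
python3 -m jog '[[[-1,-0.02,0,0,0],[-1,-0.02,0,0,0],[-1,-0.02,0,0,0]]]' >/dev/null; python3 ok.py
python3 - <<'E'
from h import *
a=snap('side','s9.png')[110:200,280:380]; a=cv2.resize(a,None,fx=4,fy=4,interpolation=cv2.INTER_CUBIC)
b=snap('top','t9.png')[150:230,190:270]; b=cv2.resize(b,(360,360),interpolation=cv2.INTER_CUBIC)
cv2.imwrite('pics/c9.png',np.hstack([a,b])[:,:,::-1])
E
```

```text
23.83 [0.4913 0.3356 0.0722] [ 0.  -0.1  0. ] 0.1
24.25 [0.4029 0.3475 0.1756] [-0.5  0.7  0.7] 0.8
24.5 [0.382  0.3493 0.1728] [ 0.7 -0.5  1.1] 0.9
```

View pics/c9.png

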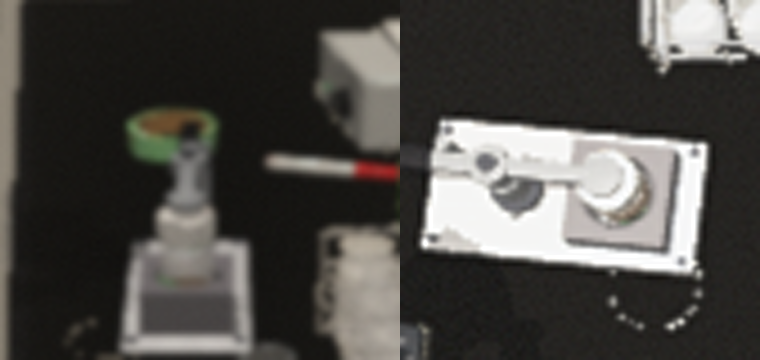

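The top crop shows the keeper end at (605,175) over the cap of the upright vial at (610,185). The handle points left and nothing touches it.

```bash
python3 -c "
from cell import robot
print(robot.hand_in())"
```

```text
the job is handed in; nothing more can be done
None
```

The job is handed in, with no verdict returned: the sample vial stands in the nest, and the lever was held against its stop at about 14 N for 0.9 s and then left there with the keeper over the cap.

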